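# Put the fidget toy away in the touch-latch drawer

### The arm

A 6-joint arm with a two-finger parallel gripper is mounted at the origin on the work surface. World frame = base frame: x ahead of the robot, y to its left, z up, the work surface at z = 0. Lengths are in mm, angles in rad, forces in N, time in s.
With the tool pointing down it reaches from about 275 to 825 mm from the base axis. Payload 5.2 kg.
Tool frame: the origin (TCP) lies at the very end of the fingers, on their centre line; the grasp point (between the pads) lies 19 mm behind it; z points along the fingers, y is the direction in which the jaws open and shut (so a half turn about z gives the same grasp; the last joint's range is limited). The gripper opens to 93 mm and grips with 3 to 60 N. Pads are 15 mm wide; open, the fingers measure 128 mm over their backs; the gripper's body (75 mm by 188 mm) begins 65 mm behind the grasp point.
Start: joints at [-1.312, 0.259, 1.535, -0, 1.348, -0.203], TCP at [245.079, -492.383, 218.653] pointing down, gripper open.
Joint ranges: [-3.14, 3.14], [-0.91, 2.08], [0.19, 2.58], [-1.22, 4.36], [0.22, 2.71], [-3.12, 3.12]. Speed limits (rad/s): [2.57, 2.57, 3.14, 3.14, 3.14, 3.14].

### API

Orientations are given as [roll, pitch, yaw] about the fixed x, y, z axes, in that order (R = Rz(yaw) Ry(pitch) Rx(roll)).
In Python, from bench import robot gives the robot as it stands. The module is installed in compiled form; this text tells all that it offers. Calls block until the motion is done:
- robot.move_ptp(position, orientation): joint-space move of the TCP to a pose.
- robot.move_linear(position, ori=None, speed=150, f_stop=None): straight line of the TCP; ori=None keeps the orientation; speed is the mean speed in mm/s. With f_stop (N) it stops when the force on the tool has changed by that much, and returns True; else False.
- robot.move_j(angles): joint-space move.
- robot.move_gripper(opening): opening from 0.0 (shut) to 1.0 (fully open); the grip force is fixed at half the most; returns when the fingers have stopped.
- robot.sleep(seconds).
- robot.inverse_kinematics(position, orientation): joint angles nearest the present ones, or None.
- robot.get_image(name): name is "scene" or "top"; returns a dict with "img" (400x640x3 uint8, blue, green, red), "fovy" (degrees; the focal length in pixels is half the picture's height over the tangent of half this angle, whatever the lens; pixels are square), "cx", "cy" (the principal point, pixels), "eye" and "orientation" of the camera in the world. Camera axes: x right, y down, z forward; pixel columns grow to the right and rows downward; lengths in mm; the calibration is good to about 2 mm. A picture is of the moment at which its call begins. There is no depth.
A pose or a line that the arm cannot do raises robot.MotionError and nothing moves.
- robot.hand_in(): hands the job in, once; it reports no verdict.
Readings, each from a call of its own:
- robot.current_t(): time.
- robot.current_qpos(): joint angles.
- robot.current_joint_vel(): joint speeds.
- robot.current_joint_efforts(): joint torques, N m.
- robot.current_tcp_pos(): TCP position.
- robot.current_eef_rot(): TCP orientation.
- robot.current_contact_force(): force on the tool from outside, world axes, zero at the start.
- robot.current_ft_torque(): the same for the moment, N m.
- robot.current_gripper_width(): opening from 0.0 (shut) to 1.0 (fully open).
Only numpy, scipy, OpenCV 4.12 (cv2) and the standard library are available. Lean on these libraries where they do the work, as an engineer would, in place of code of your own. Each camera call takes 0.05 s, during which the arm holds its last target.

### The job

Put the chrome lighter-shaped fidget toy away in the push-to-open drawer under the display riser: press the drawer's front in so that its touch latch springs it ajar, draw it out, lay the toy flat on the drawer's floor beside the tealight and let go, then push the drawer shut until the latch catches and holds it. Press firmly but do not force the latch, leave the tealight standing flat in the drawer, and leave the other ornaments where they stand.

Things in the scene. Friction and masses are not known exactly. Their poses are not given: they have to be found in the camera images.
- riser: Fixed low walnut-veneer display riser, 260 wide (y) x 84 high, side walls from x -120 to 120. Its top, 12 thick (underside 72 above the shelf), overhangs to x -146. Origin: centre of its underside; its -x side faces the robot and holds the handle-less plastic drawer; position and yaw vary. Pots and sculpture stand on the middle of its top.
- front_face (a point): Centre of the outer face of the drawer's front, a plain plate 12 thick (x), 256 wide (y), 6 to 66 above the shelf. Latched, it stands 11 clear of the riser's side walls and 3 back under the overhanging top, so it must be pressed in from under that edge, fingers slanting 15 degrees or more. 36 above the shelf, moves along; axes as the riser's, +x is the way to press.
- front_top (a point): Middle of the top edge of the drawer's front (66 above the shelf), centred in its 12 thickness. Once ajar, the plate can be pinched here from above, one finger in the gap between it and the riser's overhanging top (35 wide at 0.050). Moves with the drawer.
- drawer_floor (a point): Centre of the drawer's inner floor, 10 above the shelf, axes as the riser's, 80 behind the inner face of the front. Inside 158 (x) x 216 (y), walls 3 thick, their tops 40 above this floor; 62 clear under the riser's top. Moves with the drawer.
- drawer: The grey plastic drawer itself, moving with slide; its origin lies at the riser's origin when latched and its axes are the riser's.
- slide (a joint): Drawer travel in m: 0 latched shut (as it starts), grows as it comes out (riser's -x) to 0.120 at most, negative when pressed in past its latched place. Moving mass 0.45 kg, sliding friction about 0.8 N plus 16 N per m/s; it stays where left unless the latch's spring pushes it.
- ejector (a joint): Travel in m of the hidden sprung carriage of the push-push latch: 0 caught, 0.050 sprung out, negative while pressed past its catch. Its spring pushes the drawer out to about 0.050 (1.1 N there, 4.6 N at 0, 5.3 N past it); farther out the drawer is free of it.
- latch_front (a point): Face of the latch carriage that meets the drawer's back. To open or relatch: push the front in past 0 until it comes up solid, where force rises steeply (10 to 15 N is plenty), then back away 70 mm. The solid depth is unseen and varies, 4 to 9 mm past 0; only its last 1 mm acts, a shallower press does nothing. Each full press switches it over.
- latch: Plastic carriage of the touch latch with its pad 50 wide, hidden under the riser; the drawer's back presses on it. Origin at the riser's origin when caught, moving with ejector. Pressed on with more than 50 N it is being forced.
- toy: Chrome lighter-shaped fidget toy, a slim rounded slab 57 (x) x 38 (y) x 13 (z), with a lid seam across it, about 60 g, lying flat on the shelf to the left or right of the riser. Origin: centre of its underside, z up.
- tealight: Tealight in an aluminium cup, 38 across, 16 high, 18 g, standing loose in the drawer's left (+y) half, 35 to 80 mm from its middle line. Origin: centre of its underside.
- compact: Round closed chrome pocket mirror, 62 across, 14 high, on the side of the riser where the toy is not. Origin: centre of its underside.
- pots: Nest of three terracotta pots, 104 across, 112 high in all, on the riser's top. Origin: centre of its underside.
- sculpture: Matte white ceramic hand on a round foot 72 across, 170 high, on the riser's top beside the pots. Origin: centre of its underside.
- jar: Clear glass hurricane jar with a candle in it, 120 across, 200 high, on the shelf to the right of the riser. Origin: centre of its underside.
- clock: Wooden mantel clock, 50 x 150 x 132 high, on the shelf to the left of the riser. Origin: centre of its underside.
- diffuser: Amber glass reed diffuser, 68 across, 200 high with its reeds, far right on the shelf. Origin: centre of its underside.
Mind the look-alikes: they are no part of the job. What is shaped like the toy but turquoise or yellow is not meant.

How it is judged:
By the outcome, as a careful person would: the job done as asked, in the order asked, and still so for the second after the job is handed in, with the robot touching nothing.
It also fails if it takes over 72 s, if anything falls off the work surface, if the arm or the gripper's body presses on something with over 40 N, if the wrist force passes 120 N, or if a joint passes its speed limit or range.

## Working session

There is one attempt and no reset: what is moved stays moved. The work goes in short steps, each a Python script; the robot and the scene stay as the last script left them, time stands still between calls to the robot, and variables do not carry over. Pictures are saved under pics/ and viewed, and the job is handed in when it is done.

```bash
mkdir -p pics; ls
cat > h.py <<'E'
import numpy as np, cv2
from scipy.spatial.transform import Rotation as R
from bench import robot
def cam(n):
    d=robot.get_image(n); return d
def K(d):
    f=200/np.tan(np.radians(d['fovy'])/2); return f
def Rm(d):
    o=np.array(d['orientation'],float)
    return o if o.shape==(3,3) else R.from_euler('xyz',o).as_matrix()
def ray(d,u,v):
    f=K(d); r=Rm(d)@np.array([(u-d['cx'])/f,(v-d['cy'])/f,1]); return np.array(d['eye']),r/np.linalg.norm(r)
def onz(d,u,v,z):
    e,r=ray(d,u,v); return e+r*(z-e[2])/r[2]
def proj(d,p):
    c=Rm(d).T@(np.array(p,float)-np.array(d['eye'])); f=K(d); return np.array([f*c[0]/c[2]+d['cx'],f*c[1]/c[2]+d['cy']])
E
python3 - <<'E'
from h import *
for n in("scene","top"):
    d=cam(n); cv2.imwrite(f"pics/{n}0.png",d['img']); print(n,d['img'].shape,{k:v for k,v in d.items() if k!='img'})
    import pickle; pickle.dump(d,open(f"{n}0.pkl","wb"))
print(robot.current_t(),robot.current_eef_rot(),robot.current_contact_force(),robot.current_gripper_width())
E
```

```text
pics
scene (400, 640, 3) {'fovy': 53.334347303031514, 'cx': 322.1490140574939, 'cy': 199.8346854145356, 'eye': array([1209.71170113,  472.2255955 , 1105.25288667]), 'orientation': array([-2.46573125,  0.01709095,  2.23425904])}
top (400, 640, 3) {'fovy': 42.803723221041665, 'cx': 314.1815010943798, 'cy': 200.94617927234313, 'eye': array([ 260.90707283,  -66.33215281, 1609.07641167]), 'orientation': array([-2.94710561, -0.01355004, -1.55196257])}
0.1 [-3.13996230e+00 -3.39421682e-04  4.61819572e-01] [ 0.84645078 -0.49517206  0.54371816] 1.0016305359938602
```

View pics/scene0.png

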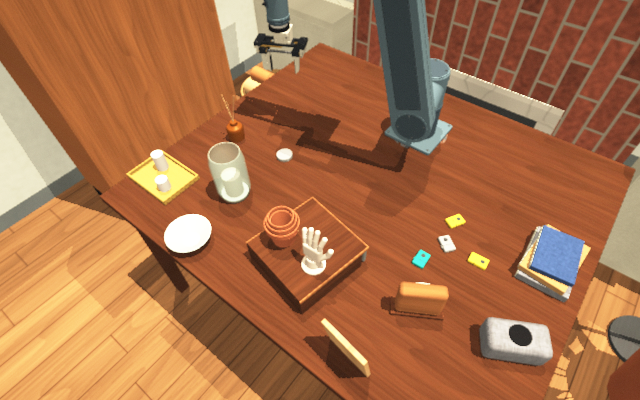

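View pics/top0.png

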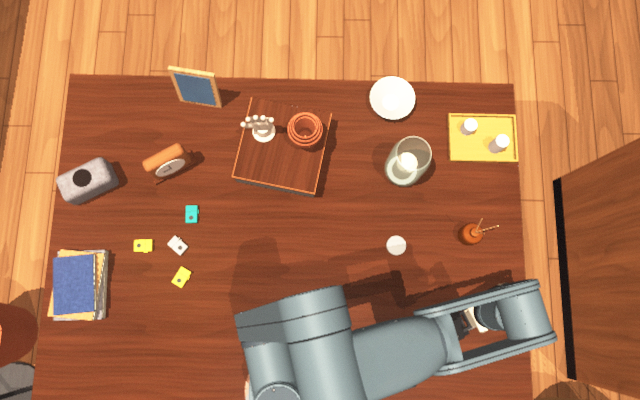

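Top view: the riser's front edge runs about (233,180)–(317,195), and the chrome toy is at about (177,245), with yellow and turquoise decoys around it and the compact at (396,245). Next I'll enlarge and measure.

Run:
```python
from h import *
import pickle
d=pickle.load(open("top0.pkl","rb")); im=d['img']
a=cv2.resize(im[85:205,222:342],None,fx=5,fy=5,interpolation=cv2.INTER_CUBIC)
cv2.imwrite("pics/riser_z.png",a)
b=cv2.resize(im[190:300,120:230],None,fx=5,fy=5,interpolation=cv2.INTER_CUBIC)
cv2.imwrite("pics/toy_z.png",b)
# toy: low sat bright
h=cv2.cvtColor(im,cv2.COLOR_BGR2HSV)
for nm,dd,box in(("top",d,(160,230,200,262)),("scene",pickle.load(open("scene0.pkl","rb")),(430,230,462,256))):
    hh=cv2.cvtColor(dd['img'],cv2.COLOR_BGR2HSV); x0,y0,x1,y1=box
    m=((hh[...,1]<90)&(hh[...,2]>110)).astype(np.uint8); k=np.zeros_like(m);k[y0:y1,x0:x1]=1; m&=k
    c=max(cv2.findContours(m,0,2)[0],key=cv2.contourArea); r=cv2.minAreaRect(c); print(nm,r)
    print(onz(dd,*r[0],12)); 
    for p in cv2.boxPoints(r): print(p,onz(dd,*p,12)[:2])
```

```text
top ((177.25, 244.75001525878906), (18.384777069091797, 13.435027122497559), 45.0)
[427.14607602 343.27988843  12.        ]
[166.      243.00002] [431.91175544 378.71205126]
[175.5     233.50002] [462.38466643 351.24760429]
[188.5     246.50002] [422.38388061 307.87339795]
[179. 256.] [392.20291189 335.37887909]
scene ((446.10003662109375, 243.2000274658203), (18.335756301879883, 12.521980285644531), 63.43495178222656)
[430.06169653 345.20586858  12.        ]
[436.40002 237.80003] [430.35809286 310.74458399]
[447.60004 232.20003] [388.54817145 329.424602  ]
[455.80005 248.60002] [429.77142322 378.95600599]
[444.60004 254.20003] [469.93385391 360.36315136]
```

View pics/riser_z.png

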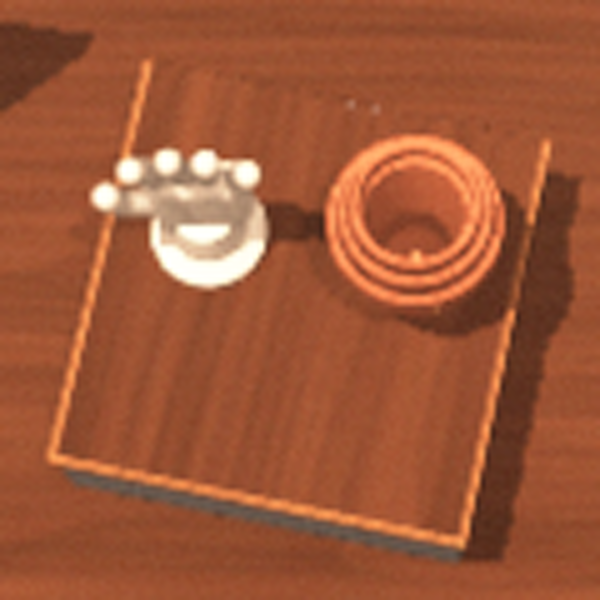

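View pics/toy_z.png

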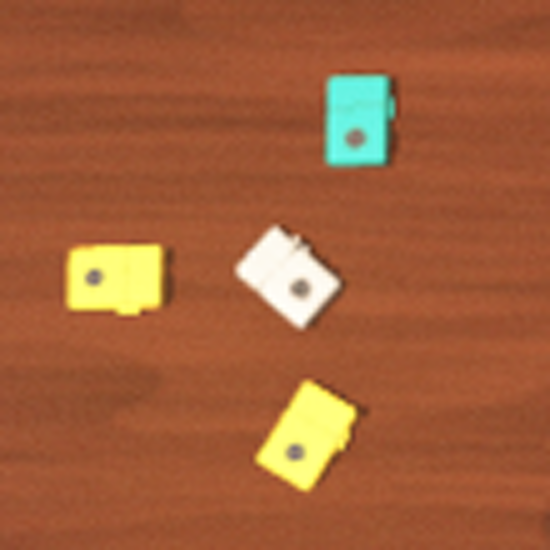

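Run:
```python
from h import *
import pickle
d=pickle.load(open("top0.pkl","rb")); z=lambda p,o:(o[0]+(p[0]+.5)/5-.5,o[1]+(p[1]+.5)/5-.5)
C=[onz(d,*z(p,(222,85)),84)[:2] for p in((52,460),(463,545),(547,142),(147,62))]
for c in C: print(c)
print("widths",[np.linalg.norm(C[i]-C[(i+1)%4]) for i in range(4)])
f=C[0]-C[1]; print("yaw from front",np.degrees(np.arctan2(-f[0],f[1])))
for i,j in((3,0),(2,1)): g=C[i]-C[j]; print(np.degrees(np.arctan2(g[1],g[0])))
T=[onz(d,*z(p,(120,190)),12)[:2] for p in((275,226),(236,270),(303,330),(342,285))]
print(T,[np.linalg.norm(T[i]-T[(i+1)%4]) for i in range(4)],np.mean(T,0))
g=(T[0]+T[1]-T[2]-T[3]); print("toy yaw",np.degrees(np.arctan2(g[1],g[0])))
s=pickle.load(open("scene0.pkl","rb")); 
a=cv2.resize(s['img'][190:310,240:375],None,fx=5,fy=5,interpolation=cv2.INTER_CUBIC)
cv2.imwrite("pics/riser_s.png",a)
for c in C: print(proj(s,[*c,84]), (proj(s,[*c,84])-[240,190]+.5)*5-.5)
```

```text
[632.3778639  172.22530876]
[584.54645643 -80.96238906]
[ 845.55785218 -129.06418419]
[892.94570596 125.11889209]
widths [np.float64(257.66616749005294), np.float64(265.406728257108), np.float64(258.56265189513147), np.float64(264.7916441439429)]
yaw from front -10.698054342313574
-10.24746087557358
-10.441880413803306
[array([458.22656854, 353.7683564 ]), array([430.08375259, 376.08065212]), array([393.51872053, 331.7436158 ]), array([422.03977193, 309.40954095])] [np.float64(35.914574052719445), np.float64(57.469769091711115), np.float64(36.2251469685628), np.float64(57.246735779380614)] [425.9672034  342.75054132]
toy yaw 50.64004796240678
[367.67233876 245.97863686] [640.3616938 281.8931843]
[312.07097475 196.59061628] [362.35487373  34.95308138]
[245.87004273 242.15519462] [ 31.35021365 262.77597312]
[299.83862773 301.67915264] [301.19313865 560.39576321]
```

View pics/riser_s.png

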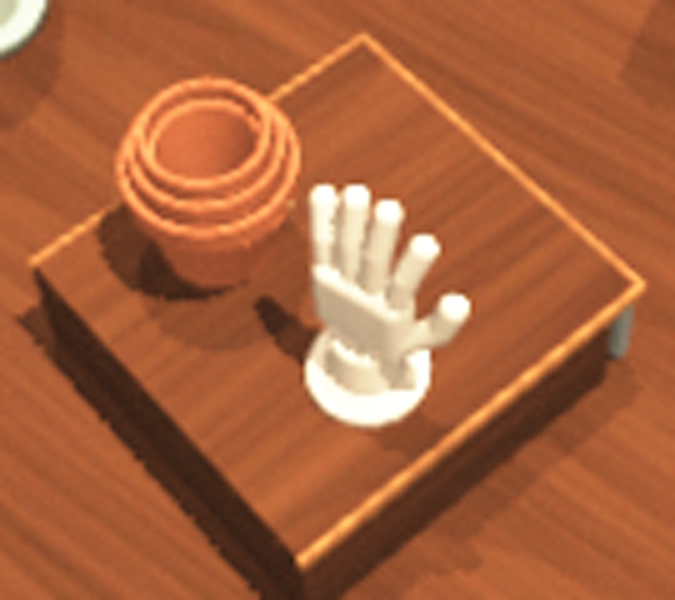

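The two views agree: the corners back-projected from the top view land on the scene view's corners. Measured size is 265 × 258 against the true 266 × 260, and the toy measures 57 × 36. Next I'll press the drawer front with slanted, closed fingers.

```bash
cat >> h.py <<'E'
YAW=np.radians(-10.45)
ex=np.array([np.cos(YAW),np.sin(YAW),0]); ey=np.array([-np.sin(YAW),np.cos(YAW),0]); ez=np.array([0,0,1.])
fm=np.array([608.46,45.63,0]); bm=np.array([869.25,-1.97,0])
O=((fm+146*ex)+(bm-120*ex))/2
def L(x,y,z): return O+ex*x+ey*y+ez*z
def ori(zt,yt):
    zt=zt/np.linalg.norm(zt); yt=yt/np.linalg.norm(yt)
    return R.from_matrix(np.c_[np.cross(yt,zt),yt,zt]).as_euler('xyz')
def slant(a,s=1): 
    a=np.radians(a); return ori(ex*np.sin(a)-ez*np.cos(a),s*ey)
def down(ang,s=1):  # jaw axis along world angle (rad)
    return ori(-ez,s*np.array([np.cos(ang),np.sin(ang),0]))
def st(): print("t",round(robot.current_t(),2),"tcp",np.round(robot.current_tcp_pos(),1),"F",np.round(robot.current_contact_force(),1),"g",round(robot.current_gripper_width(),3))
def save(n,box=None,f=1,name="top"):
    d=cam(name); im=d['img']
    if box: im=cv2.resize(im[box[1]:box[3],box[0]:box[2]],None,fx=f,fy=f,interpolation=cv2.INTER_CUBIC)
    cv2.imwrite(f"pics/{n}.png",im); return d
def loc(p): q=np.asarray(p)-O; return np.array([q@ex,q@ey,q[2]])
E
python3 - <<'E'
from h import *
print(O)
d=__import__('pickle').load(open("top0.pkl","rb"))
print("pot",loc(onz(d,305,129,190)),"jar",onz(d,407,160,200))
for a in(35,45):
  for s in(1,-1):
    for x in(-225,-143): print(a,s,x,np.round(q,2) if (q:=robot.inverse_kinematics(L(x,0,38),slant(a,s))) is not None else None)
E
```

```text
[751.63937633  19.47209374   0.        ]
pot [ 14.73320479 -67.42771659 190.        ] jar [ 664.15470589 -344.03103887  200.        ]
35 1 -225 None
35 1 -143 None
35 -1 -225 None
35 -1 -143 None
45 1 -225 [-0.01  0.37  2.44  3.41  0.46  1.45]
45 1 -143 [-0.05  0.43  2.27  3.41  0.35  1.41]
45 -1 -225 [-0.01  0.37  2.44  3.41  0.46 -1.69]
45 -1 -143 [-0.05  0.43  2.27  3.41  0.35 -1.74]
```

Run:
```python
from h import *
for a in(15,20,25,30,40,50,60):
  for s in(1,-1):
    for x in(-225,-143): print(a,s,x,np.round(q,2) if (q:=robot.inverse_kinematics(L(x,0,38),slant(a,s))) is not None else None)
```

```text
15 1 -225 [-0.08  0.31  2.02 -0.05  0.55 -1.42]
15 1 -143 [-0.09  0.42  1.84 -0.04  0.62 -1.45]
15 -1 -225 [-0.08  0.31  2.02 -0.05  0.55  1.72]
15 -1 -143 [-0.09  0.42  1.84 -0.04  0.62  1.69]
20 1 -225 [-0.07  0.29  2.1  -0.1   0.41 -1.37]
20 1 -143 [-0.09  0.4   1.92 -0.07  0.48 -1.42]
20 -1 -225 [-0.07  0.29  2.1  -0.1   0.41  1.77]
20 -1 -143 [-0.09  0.4   1.92 -0.07  0.48  1.72]
25 1 -225 [-0.06  0.28  2.17 -0.2   0.27 -1.27]
25 1 -143 [-0.08  0.38  1.99 -0.13  0.34 -1.36]
25 -1 -225 [-0.06  0.28  2.17 -0.2   0.27  1.87]
25 -1 -143 [-0.08  0.38  1.99 -0.13  0.34  1.78]
30 1 -225 None
30 1 -143 None
30 -1 -225 None
30 -1 -143 None
40 1 -225 [-0.03  0.32  2.38  3.53  0.27  1.31]
40 1 -143 None
40 -1 -225 [-0.03  0.32  2.38  3.53  0.27 -1.83]
40 -1 -143 None
50 1 -225 [0.   0.45 2.5  3.37 0.68 1.52]
50 1 -143 [-0.04  0.48  2.33  3.35  0.54  1.48]
50 -1 -225 [ 0.    0.45  2.5   3.37  0.68 -1.63]
50 -1 -143 [-0.04  0.48  2.33  3.35  0.54 -1.66]
60 1 -225 None
60 1 -143 [-0.03  0.64  2.42  3.31  0.96  1.55]
60 -1 -225 None
60 -1 -143 [-0.03  0.64  2.42  3.31  0.96 -1.59]
```

Run:
```python
from h import *
o=slant(20,1)
for x in(-320,-240,-140): print(np.round(robot.inverse_kinematics(L(x,0,20),o),2))
robot.move_gripper(0.0)
robot.move_ptp(L(-190,0,60),o); st()
robot.move_linear(L(-175,0,20),o,speed=100); st()
hit=robot.move_linear(L(-130,0,20),o,speed=18,f_stop=12)
st(); print(hit,loc(robot.current_tcp_pos()))
robot.move_linear(L(-245,0,20),o,speed=120); st()
save("ajar",(200,80,360,240),4)
```

```text
[-0.03  0.21  2.31 -0.18  0.29 -1.26]
[-0.06  0.31  2.14 -0.12  0.35 -1.35]
[-0.09  0.43  1.92 -0.07  0.44 -1.42]
t 3.87 tcp [565.3  53.1  60.3] F [ 0.3 -0.3 -0.1] g 0.003
t 4.44 tcp [579.5  51.   19.8] F [ 0.6 -0.6  0. ] g 0.005
t 6.11 tcp [608.7  45.7  18.7] F [-3.9  0.4  2.8] g 0.003
True [-1.45357166e+02 -1.09569461e-01  1.86578757e+01]
t 7.09 tcp [512.   63.7  20.5] F [-0.1  0.9 -0.8] g 0.005
```

View pics/ajar.png

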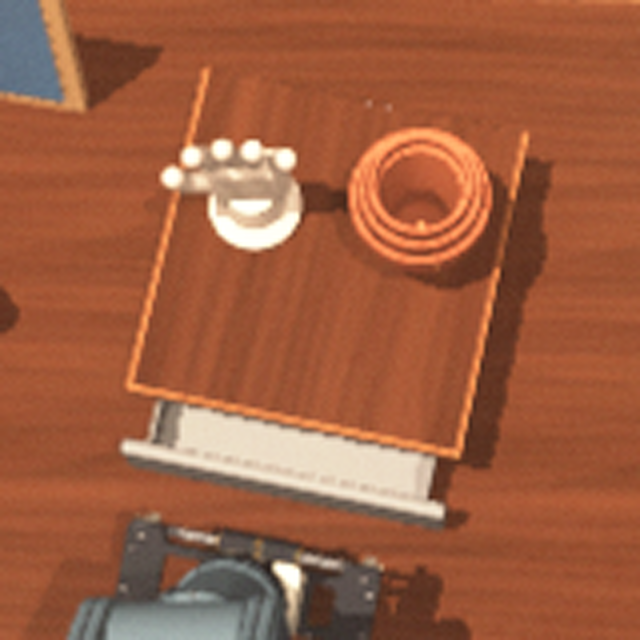

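The drawer sprang ajar, with its plate's top strip running from zoomed (122,448) to (443,515). Next I'll measure the plate's position, pinch it and draw it out.

Run:
```python
from h import *
d=cam("top")
for p in((122,448),(443,515),(282,482)):
    print(loc(onz(d,200+(p[0]+.5)/4-.5,80+(p[1]+.5)/4-.5,66)))
a=np.arctan2(ex[1],ex[0])
for s in(1,-1):
  for x in(-187,-257):print(s,np.round(robot.inverse_kinematics(L(x,0,46),down(a,s)),2))
```

```text
[-188.81020768  126.81952477   66.        ]
[-190.17372048 -126.31595507   66.        ]
[-189.95454698    0.2720195    66.        ]
1 [-0.1   0.46  1.7   0.    0.98  0.08]
1 [-0.09  0.36  1.86  0.    0.91  0.09]
-1 [-0.1   0.46  1.7  -0.    0.98 -3.06]
-1 [-0.09  0.36  1.86 -0.    0.91 -3.05]
```

Run:
```python
from h import *
a=np.arctan2(ex[1],ex[0]); o=down(a,1)
robot.move_linear(L(-255,0,110),speed=200)
robot.move_gripper(0.32)
robot.move_ptp(L(-187.5,0,110),o); st()
print(robot.move_linear(L(-187.5,0,47),o,speed=80,f_stop=8)); st()
robot.move_gripper(0.0); st()
print(robot.move_linear(L(-187.5-64,0,47),o,speed=60,f_stop=20)); st()
robot.move_gripper(0.32)
robot.move_linear(L(-251.5,0,130),o,speed=150); st()
robot.move_linear(L(-330,100,200),o,speed=250); st()
d=save("open",(200,80,360,240),4)
```

```text
t 9.8 tcp [566.9  53.5 109.9] F [-0.6 -0.4  0.3] g 0.32
False
t 10.73 tcp [567.7  53.4  47.4] F [-0.7  0.6 -0.2] g 0.316
t 11.17 tcp [567.8  53.4  47.5] F [ 0.6 -0.1  2.3] g 0.125
False
t 12.38 tcp [502.9  65.7  47.5] F [-0.5  1.6  8.4] g 0.126
t 13.62 tcp [503.8  65.1 129.4] F [-0.1  0.5  0.3] g 0.317
t 14.36 tcp [445.  177.2 199. ] F [ 0.1  0.  -0.4] g 0.318
```

View pics/open.png

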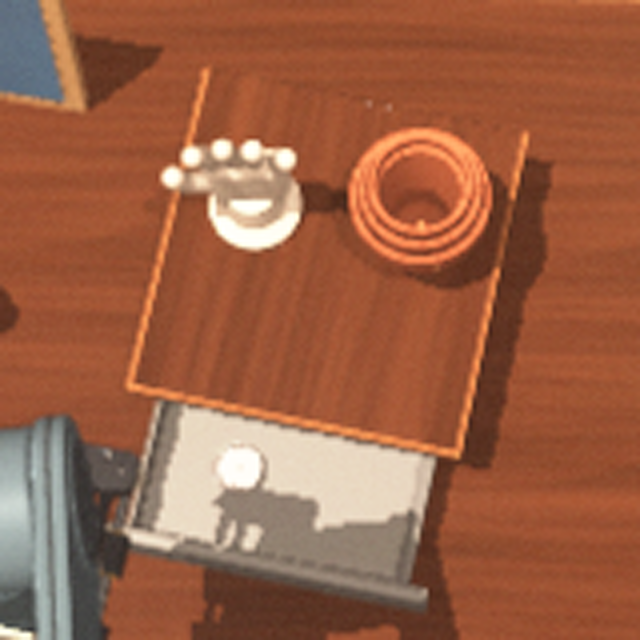

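Run:
```python
from h import *
ty=np.radians(50.6); c=np.array([427.5,343.5,0])-2*np.array([np.cos(ty),np.sin(ty),0])
eya=np.arctan2(ey[1],ey[0])
for s in(1,-1): print(robot.inverse_kinematics(c+[0,0,3],down(ty+np.pi/2,s)),robot.inverse_kinematics(L(-192,-52,14),down(eya,s)))
q=robot.inverse_kinematics(c+[0,0,3],down(ty+np.pi/2,-1)); s=-1
o=down(ty+np.pi/2,s)
robot.move_gripper(0.65)
robot.move_ptp(c+[0,0,80],o)
print(robot.move_linear(c+[0,0,3.5],o,speed=80,f_stop=8)); st()
robot.move_gripper(0.0); st(); print("width mm",robot.current_gripper_width()*93)
robot.move_linear(c+[0,0,140],o,speed=150); st()
save("held",(100,150,260,310),4)
```

```text
[ 4.71947428e-01  4.89938960e-01  1.79123681e+00 -4.44089210e-16
  8.60416883e-01 -1.98198550e+00] [-0.19587028  0.48319986  1.76571708  0.          0.89267572 -1.5842797 ]
[ 4.71947428e-01  4.89938960e-01  1.79123681e+00 -4.44089210e-16
  8.60416883e-01  1.15960715e+00] [-1.95870279e-01  4.83199856e-01  1.76571708e+00 -4.44089210e-16
  8.92675719e-01  1.55731295e+00]
False
t 17.05 tcp [426.7 342.2   4. ] F [-0.4  0.1  0. ] g 0.651
t 17.55 tcp [426.3 342.    3.8] F [0.2 0.1 2.1] g 0.41
width mm 38.12515089059129
t 18.61 tcp [425.5 341.6 139. ] F [-0.3  0.1 -1.5] g 0.399
```

View pics/held.png

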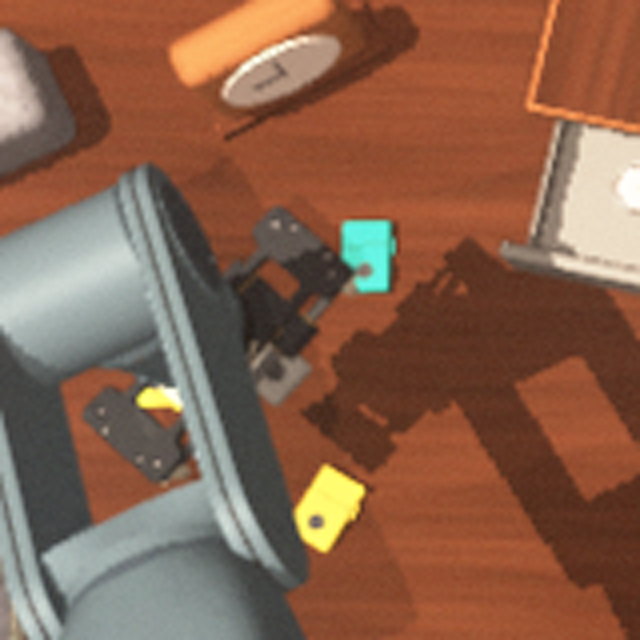

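Gripped at 38 mm, which matches the toy's width. Next I'll place it in the drawer's right half.

Run:
```python
from h import *
eya=np.arctan2(ey[1],ey[0]); o=down(eya,-1)
robot.move_ptp(L(-192,-52,120),o); st()
robot.move_linear(L(-192,-52,26),o,speed=100)
print(robot.move_linear(L(-192,-52,13),o,speed=15,f_stop=4)); st()
robot.move_gripper(0.55); st()
robot.move_linear(L(-192,-52,110),o,speed=120)
robot.move_linear(L(-330,0,150),o,speed=250); st()
save("placed",(200,80,360,240),4)
```

```text
t 20.02 tcp [553.2   4.2 119.9] F [ 0.4  0.7 -1.4] g 0.403
True
t 21.88 tcp [553.3   3.2  13.7] F [ 0.7 -0.3  4.8] g 0.404
t 22.36 tcp [552.2   3.4  12.8] F [-0.4 -0.8 -0.7] g 0.552
t 24.07 tcp [428.1  79.  150. ] F [-0.   0.7 -0.9] g 0.55
```

View pics/placed.png

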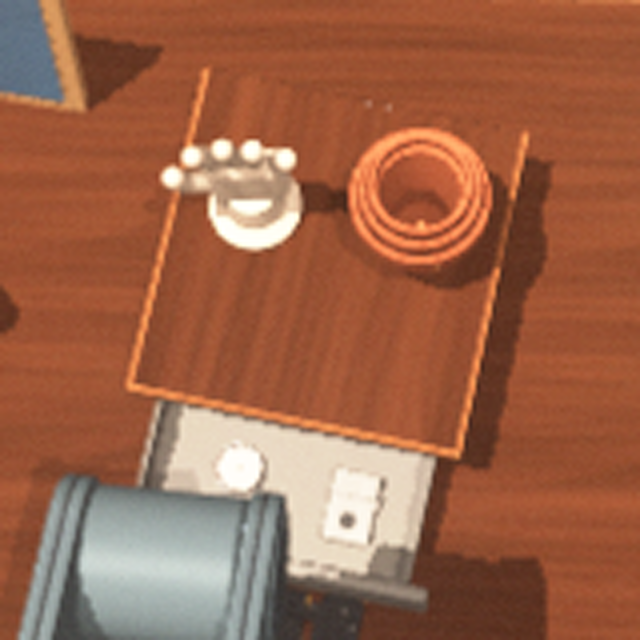

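Run:
```python
from h import *
o=slant(20,1)
robot.move_gripper(0.0)
robot.move_ptp(L(-310,0,60),o)
robot.move_linear(L(-300,0,20),o,speed=100); st()
print(robot.move_linear(L(-195,0,20),o,speed=45,f_stop=15)); st()
print(robot.move_linear(L(-130,0,20),o,speed=18,f_stop=12)); st(); print(loc(robot.current_tcp_pos()))
robot.move_linear(L(-230,0,20),o,speed=80); st()
robot.move_linear(L(-310,0,80),o,speed=150); st()
save("shut",(200,80,360,240),4)
```

```text
t 28.15 tcp [456.5  73.9  19.9] F [0.2 0.4 0.4] g 0.005
False
t 30.63 tcp [559.7  54.9  19.9] F [-2.2 -1.2 -0.7] g 0.004
True
t 33.18 tcp [608.9  45.4  18.8] F [-4.2  1.4  2.6] g 0.009
[-145.041592     -0.36748576   18.81364227]
t 34.38 tcp [526.2  61.1  20.2] F [-0.4  0.4 -0.6] g 0.007
t 35.19 tcp [447.5  75.6  80.1] F [-0.3  0.3  0.4] g 0.002
```

View pics/shut.png

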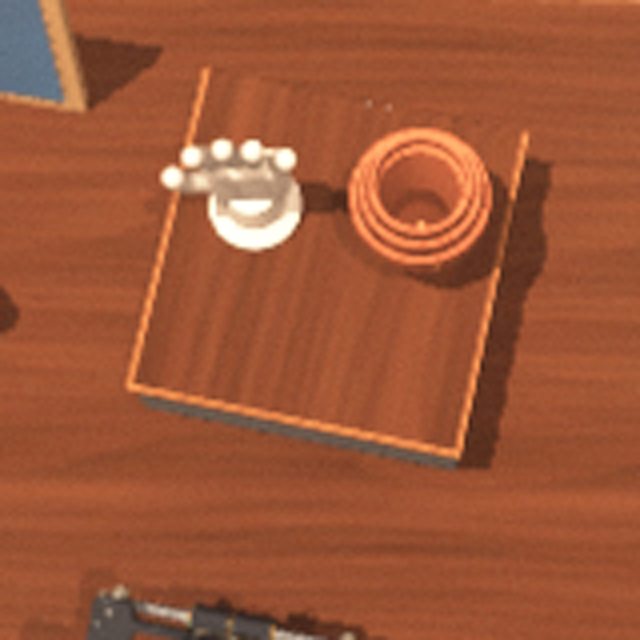

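The drawer is shut and looks as it did at the start. I'll wait a second, compare against the first picture, then hand in.

Run:
```python
from h import *
import pickle
robot.sleep(1.0)
a=pickle.load(open("top0.pkl","rb"))['img']; b=cam("top")['img']
print(cv2.absdiff(a,b)[85:202,222:342].max(2).__gt__(30).sum(), cv2.absdiff(a,b)[100:200,360:520].max(2).__gt__(30).sum())
st(); robot.hand_in()
```

```text
0 0
t 36.29 tcp [446.8  75.7  80. ] F [ 0.3  0.4 -0.1] g 0.005
the job is handed in; nothing more can be done
```

The chrome toy is in the drawer, the drawer is latched shut, and the job is handed in at about 36 s of the 72 s allowed.

- **Opening:** I pressed the front in with closed fingers slanted 20°, stopping at a 12 N force change. The latch sprang the drawer ajar, and I then pinched the plate and drew it out to about 0.115.
- **Placing:** I laid the toy flat in the right half of the drawer. The picture before closing showed it flat, clear of the upright tealight.
- **Closing:** I pushed the drawer in slowly until it came up solid, at the same depth as the opening press and again stopping at 12 N, then backed well away.
- **Last checks:** A second later, the picture around the riser, drawer front, pots and sculpture matched the starting one, with no changed pixels above the threshold. The same held for the area around the jar. So the latch is holding and nothing there was moved.
- **Not checked:** I could not see inside the drawer once it was shut. I did not compare the clock, compact, diffuser or look-alike toys against the first picture. No check disagreed or failed.

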